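Zero the coffee grinder and set it five clicks open

ROBOT

A 7-joint arm with a two-finger parallel gripper is mounted at the origin on a cart in front of the work surface, level with it; the furniture and walls round the work are solid. World frame = base frame: x ahead of the robot, y to its left, z up, the work surface at z = 0. Lengths are in mm, angles in rad, forces in N, time in s.
With the tool pointing down it reaches from about 400 to 900 mm from the base axis. Payload 5.5 kg.
Tool frame: the origin (TCP) lies midway between the tips of the shut fingers; the grasp point (between the pads) lies 19 mm behind it (robot.pinch_z is the distance from the TCP to the grasp point, in mm); z points along the fingers, y is the line along which they close (so a half turn about z gives the same grasp; the last joint's range is limited). The gripper opens to 85 mm and grips with 20 to 120 N. Pads are 22 mm wide; open, the fingers measure 114 mm over their backs; the gripper's body (76 mm by 85 mm) begins 54 mm behind the grasp point. The pads swing forward as they close: fully open they stand 13 mm farther back than shut.
Start: joints at [1.401, 0.501, -0.427, 1.55, 0.221, 1.138, -0.21], TCP at [272.651, -590.052, 231.31] pointing down, gripper open.
Joint ranges: [-2.88, 2.88], [-0.31, 2.03], [-1.54, 1.56], [0.2, 2.42], [-1.41, 4.55], [0.19, 2.02], [-2.57, 2.57]. Speed limits (rad/s): [2.57, 2.57, 3.14, 3.14, 3.14, 3.14, 3.14].

INTERFACE

Orientations are given as a unit quaternion [w, x, y, z].
In Python, from rig import robot, optics gives the robot as it stands. Calls block until the motion is done:
- robot.goto(position, orientation): joint-space move of the TCP to a pose.
- robot.servo_line(position, frame=None, rate=150): straight line of the TCP; frame=None keeps the orientation; rate is the mean speed in mm/s.
- robot.move_j(angles): joint-space move.
- robot.grip(opening, f_grip=None): finger opening in mm; f_grip is the grip in N (None keeps the last); returns when the fingers have stopped.
- robot.pause(seconds).
- robot.solve_ik(position, orientation): joint angles nearest the present ones, or None.
- robot.observe(): the state.
- optics.camera(name): name is "side" or "top"; returns a dict with "pixels" (420x560x3 uint8, red, green, blue), "K" (3x3 intrinsics, pixels), "k1" (the pictures are not rectified: a ray, as slopes to the right and down, at radius r is drawn at 1 + k1 r^2 times it, then the intrinsics apply), "R" (3x3) and "t" (3): a world point X has camera coordinates R X + t. Camera axes: x right, y down, z forward; pixel columns grow to the right and rows downward; lengths in mm; the calibration is good to about 2 mm. A picture is of the moment at which its call begins. There is no depth.
A pose or a line that the arm cannot do raises robot.PlanningError and nothing moves.
- robot.finish_job(): hands the job in; it is judged then, once.
The state is a dict: "t": time; "q": joint angles; "joint_vel": joint speeds; "tau": joint torques, N m; "position": TCP position; "eef_rot": TCP orientation; "contact_force": force on the tool from outside, world axes, zero at the start; "torque": the same for the moment, N m; "gripper_width": finger opening in mm; "gripper_force": force on a finger pad.
Only numpy, scipy, OpenCV 4.12 (cv2) and the standard library are available. Lean on these libraries where they do the work, as an engineer would, in place of code of your own. Each camera call takes 0.05 s, during which the arm holds its last target. There are 200 camera calls.

TASK

The coffee grinder has been cleaned and its burrs need zeroing: turn the fluted ring on its top clockwise until it comes up against its stop, without forcing it, then back it off anticlockwise by exactly five clicks. Then put the hopper back on the throat above the ring, gently, so that it stands upright and fully down. Leave everything else where it is.

Things in the scene. Friction and masses are not known exactly. Their poses are not given: they have to be found in the camera images.
- grinder: Compact electric coffee grinder, fixed to the worktop (all sizes here in mm): dark foot 205 x 112 x 16, steel tower 106 across, chute to the front, deck under the ring at 117. Origin on the tower's axis at the underside; z up, x to the back (foot and chute to -x). Hidden in the tower: stop_post, the stop that holds the ring back when the burrs meet.
- ring_grip (a point): Point on the axis of the burr adjusting ring, 142 mm above the worktop (does not turn). Ring: fluted collar, 62 across, from 118.5 to 148.5, unmarked, starts 3 to 10 clicks open (1 click = 15 degrees; 0.15 to 0.2 N m to leave one) and rests in the nearest click when let go. Hidden stop_lug is its point 30 from the axis that lies at the grinder's +x at the stop.
- throat (a point): Top of the fixed black flange (54 mm across, 3 thick) over the ring, 153 above the worktop, on the axis; z up. A round steel spigot, 37 across, tapering to 27 at its top, rises 15; the hopper's neck slips over it, down to the flange. The ring's unseen stop gives a little: once met, the moment climbs 0.1 N m a degree (over 0.7 is forcing); let go, the ring springs back to its zero click.
- hopper: Bean hopper, empty, about 0.22 kg: dark neck 52 mm across with a round socket 42 across and 17 deep below, clear funnel 92 across, dark lid 95 across with its top 76 above the origin. Origin at the centre of the neck's underside, z up; stands upright on its neck on the worktop, left or right of the grinder.
- hopper_bar (a point): Middle of the upright finger bar on the hopper's lid, 90 mm above the hopper's origin; axes as the hopper's. Bar 36 long along the hopper's x, 14 thick along its y, 28 high (76 to 104 above the hopper's origin); to be taken across its 14.
- espresso_cup: White espresso cup, 59 x 83 x 55 mm, standing on the grinder's foot under the chute. Origin at the centre of its underside. To be left there.
- mug: White mug with a leaf pattern, 82 x 114 x 91 mm, on the other side of the grinder from the hopper. Origin at the centre of its underside. To be left alone.
- fluted_jar: Cream fluted canister with lid, 112 mm across, 191 high, behind the work. Origin at the centre of its underside. To be left alone.
- spoon: Teaspoon with a red handle, 132 x 26 x 11 mm, lying at the right. Origin at its underside. To be left alone.
Mind the look-alikes: they are no part of the job. What is shaped like the hopper but turquoise or yellow is not meant.

How it is judged (in metres and radians):
On the way, in this order (a step that is already met when the one before it is completed fails the run):
1. the ring has been turned clockwise against its stop (x of stop_lug in the frame of grinder above 0.02 m and y of stop_lug in the frame of grinder below 0.002 m), for 0.2 s.
2. the ring stands five clicks anticlockwise from its stop (y of stop_lug in the frame of grinder above 0.02 m and x of stop_lug in the frame of grinder between 0.0047 and 0.0108 m), for 0.3 s.
At the end, for the whole second after the job is handed in: The ring rests in the fifth click from its stop (within 6 degrees); the hopper stands upright (within 3.5 degrees) and at rest on the throat, its neck down on the flange within 3 mm and centred within 5 mm; the cup, mug, canister and spoon have not been moved (all of step 2 and horizontal distance between hopper and throat below 0.005 m and z of hopper in the frame of throat below 0.003 m and angle between hopper's own z axis and vertical below 0.06 rad and linear speed of hopper below 0.02 m/s); the robot touches nothing.
It fails at once if the ring is forced against its stop (over 25 N on the stop, about 0.75 N m of turning moment) (contact force between stop_lug and stop_post above 25 N).
It fails at once if the hopper is banged or pressed on to the grinder (over 60 N) (contact force between hopper and grinder above 60 N).
It fails at once if the espresso cup, mug, canister or teaspoon is moved by more than 20 mm (distance of any of espresso_cup, mug, fluted_jar, spoon from where it was at the start of the episode above 0.02 m).
It also fails if it takes over 64 s, if anything falls off the work surface, if the arm or the gripper's body presses on something with over 40 N, if the wrist force passes 120 N, or if a joint passes its speed limit or range.

## Working session

There is one attempt and no reset: what is moved stays moved. The work goes in short steps, each a Python script; the robot and the scene stay as the last script left them, time stands still between calls to the robot, and variables do not carry over. Pictures are saved under pics/ and viewed, at most 10 in all, crops included, and the job is handed in when it is done.

```bash
ls; mkdir -p pics
python3 - <<'E'
from rig import robot, optics
import cv2,numpy as np
for n in("side","top"):
    c=optics.camera(n); cv2.imwrite(f"pics/{n}0.png",c["pixels"][:,:,::-1]); print(n,c["K"],c["k1"],c["R"],c["t"], -c["R"].T@c["t"])
s=robot.observe();print(s["t"],s["eef_rot"],robot.pinch_z)
E
```

```text
pics
side [[533.3400272    0.         276.84106787]
 [  0.         533.3400272  207.71499106]
 [  0.           0.           1.        ]] -0.10129099294698866 [[-0.95764437 -0.28786309  0.00721795]
 [-0.15944203  0.50921516 -0.84574119]
 [ 0.23978218 -0.81107014 -0.5335445 ]] [ 498.49054552  227.53879638 1277.368662  ] [ 207.36567511 1063.66640064  870.37388025]
top [[509.48461389   0.         274.91944666]
 [  0.         509.48461389 205.65446463]
 [  0.           0.           1.        ]] -0.057701552220682795 [[ 0.02103008 -0.99965866 -0.01550139]
 [-0.99320641 -0.0191144  -0.11478534]
 [ 0.11444986  0.01781002 -0.99326937]] [ -90.4014817   572.28471223 1275.67671954] [ 424.29696812 -102.15157797 1331.37915354]
0.1 [-8.58048877e-04  9.76675306e-01  2.14719789e-01 -1.48949411e-04] 18.700000000000003
```

View pics/side0.png

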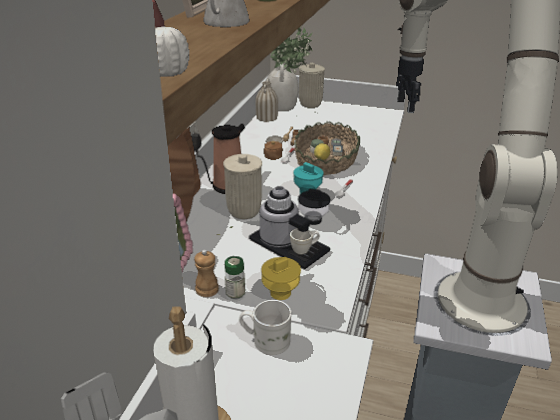

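View pics/top0.png

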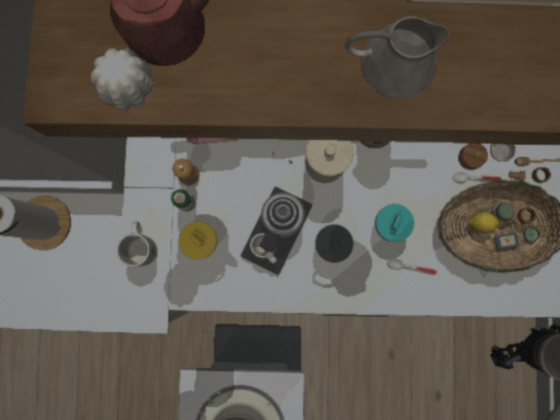

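Run:
```python
import cv2,numpy as np
a=cv2.imread("pics/top0.png")[170:300,230:430];b=cv2.imread("pics/side0.png")[150:280,220:380]
a=cv2.resize(a,(800,520),interpolation=3)
a=cv2.resize(a,None,fx=.72,fy=.72*1);b=cv2.resize(b,None,fx=4,fy=4,interpolation=3)
cv2.imwrite("pics/ca.png",np.clip(cv2.resize(cv2.imread("pics/top0.png")[170:300,230:430],(800,520),interpolation=3)*1.6,0,255).astype('u1'))
cv2.imwrite("pics/cb.png",np.clip(b*1.4,0,255).astype('u1'))
```

```text
(no output)
```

View pics/ca.png

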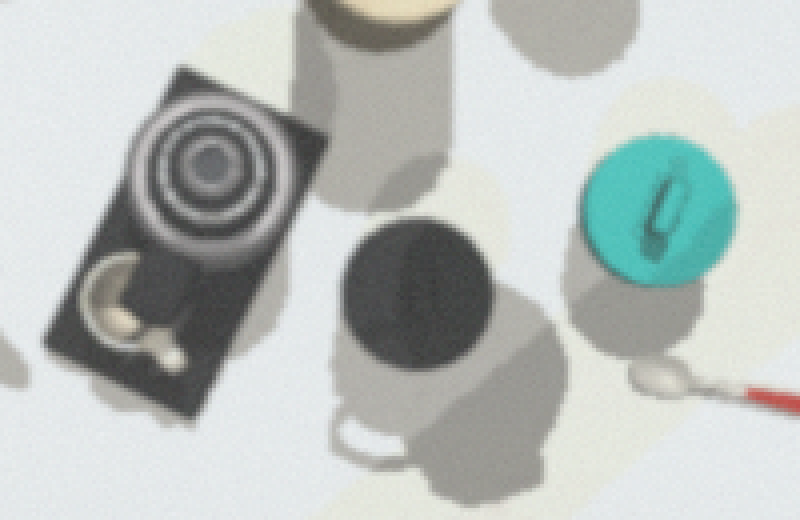

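View pics/cb.png

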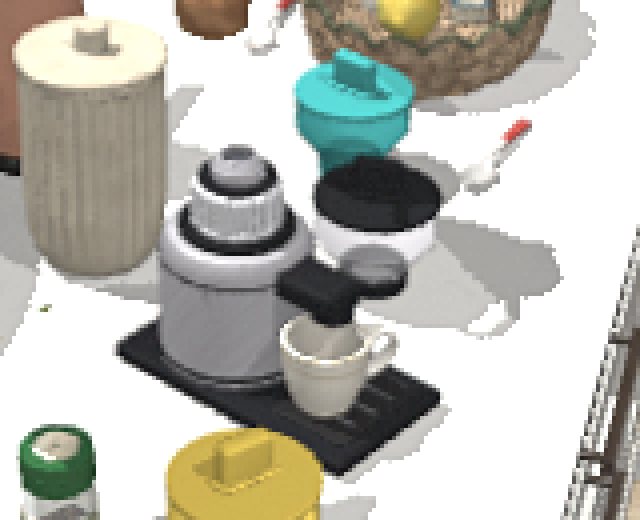

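```bash
cat > h.py <<'E'
import cv2,numpy as np
from rig import robot, optics
from scipy.spatial.transform import Rotation as Ro
def ray(c,uv):
    D=np.array([c["k1"],0,0,0,0.]);p=cv2.undistortPoints(np.array([[uv]],float),c["K"],D)[0,0]
    d=c["R"].T@np.array([p[0],p[1],1]);return -c["R"].T@c["t"],d
def onz(c,uv,z):
    o,d=ray(c,uv);return (o+d*(z-o[2])/d[2])
def two(c1,u1,c2,u2):
    o1,d1=ray(c1,u1);o2,d2=ray(c2,u2)
    s=np.linalg.lstsq(np.c_[d1,-d2],o2-o1,rcond=None)[0];a=o1+s[0]*d1;b=o2+s[1]*d2
    return (a+b)/2,np.linalg.norm(a-b)
def blob(mask,at):
    n,l,s,c=cv2.connectedComponentsWithStats(mask.astype('u1'));k=l[at[1],at[0]]
    m=(l==k).astype('u1');ct=max(cv2.findContours(m,0,1)[0],key=cv2.contourArea);return ct,s[k]
def down(yaw): # tool down; tool y axis at world angle yaw (rad)
    x=np.array([np.sin(yaw),-np.cos(yaw),0]);y=np.array([np.cos(yaw),np.sin(yaw),0])
    q=Ro.from_matrix(np.c_[x,y,np.cross(x,y)])
    return q
def quat(r): x,y,z,w=r.as_quat();return [w,x,y,z]
E
python3 - <<'E'
from h import *
c=optics.camera("top");s=optics.camera("side")
g=cv2.cvtColor(c["pixels"],cv2.COLOR_RGB2GRAY)
ct,st=blob(g<75,(334,243));print(st,cv2.fitEllipse(ct))
(u,v),r=cv2.minEnclosingCircle(ct)
def fitplane(ct,z):
    P=np.array([onz(c,p[0].astype(float)+0.0,z)[:2] for p in ct]);A=np.c_[2*P,np.ones(len(P))]
    x=np.linalg.lstsq(A,(P**2).sum(1),rcond=None)[0];return x[:2],2*np.sqrt(x[2]+x[:2]@x[:2])
print("lid",fitplane(ct,74))
# grinder: radial intensity profile around spigot
gs=cv2.GaussianBlur(cv2.resize(g[190:240,255:310],None,fx=8,fy=8,interpolation=3),(0,0),3)
ci=cv2.HoughCircles(gs,cv2.HOUGH_GRADIENT_ALT,1.2,1,param1=120,param2=.7,minRadius=25,maxRadius=180)
for x,y,r in ([] if ci is None else ci.reshape(-1,3)):
    uv=((x+.5)/8-.5+255,(y+.5)/8-.5+190);print("circ",np.round(uv,2),round(r/8,2),[np.round(onz(c,uv,z)[:2],1).tolist()+[round(2*r/8*(1331-z)/509/.993,1)] for z in(117,148,153,168)])
# bar: stretched lid crops
a=c["pixels"][220:268,310:358,::-1];b=s["pixels"][180:220,290:338,::-1]
print(np.percentile(a.min(2),[1,10,30,50]))
f=lambda a:cv2.resize(np.clip((a.astype(float)-15)*4,0,255).astype('u1'),(400,400),interpolation=2)
cv2.imwrite("pics/bar.png",np.hstack([f(cv2.GaussianBlur(a,(0,0),.8)),f(b)]))
E
```

```text
[ 316  225   37   38 1106] ((333.914794921875, 243.37127685546875), (36.31544494628906, 36.9836311340332), 159.98333740234375)
lid (array([ 478.69349861, -226.80492628]), np.float64(90.13019874343874))
[39. 42. 46. 88.]
```

View pics/bar.png

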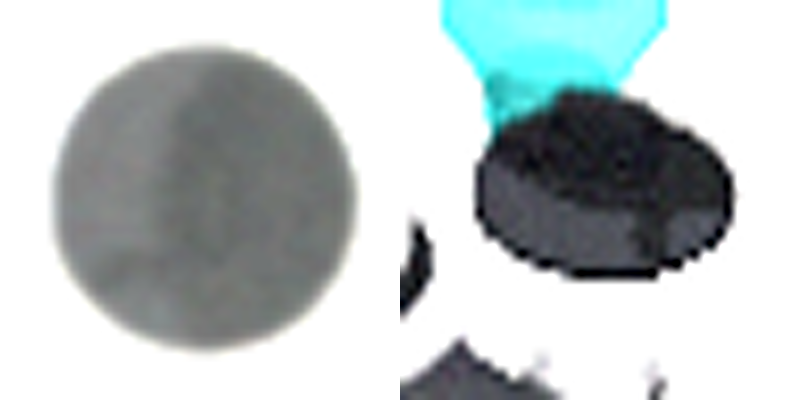

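Run:
```python
from h import *
def avg(n,k):
    c=optics.camera(n);a=c["pixels"].astype(float)
    for _ in range(k-1): a+=optics.camera(n)["pixels"]
    c["avg"]=a/k;return c
c=avg("top",12);s=avg("side",12)
for nm,cc,(x0,y0,x1,y1) in(("top",c,(255,185,311,241)),("side",s,(255,180,305,235))):
    g=cv2.cvtColor(cc["avg"].astype('f4'),cv2.COLOR_RGB2GRAY)[y0:y1,x0:x1]
    G=cv2.resize(g,None,fx=8,fy=8,interpolation=3)
    seen=[]
    for th in range(40,200,10):
        for ct in cv2.findContours((G>th).astype('u1'),1,1)[0]:
            if len(ct)<60: continue
            (x,y),(w,h),an=cv2.fitEllipse(ct);hull=cv2.contourArea(ct)/(np.pi*w*h/4+1e-6)
            if abs(hull-1)<.03 and min(w,h)/max(w,h)>(.9 if nm=="top" else .4):
                uv=((x+.5)/8-.5+x0,(y+.5)/8-.5+y0)
                print(nm,th,np.round(uv,2),round(w/8,2),round(h/8,2), [np.round(onz(c,uv,z)[:2],1).tolist() for z in(153,168)] if nm=="top" else [np.round(onz(s,uv,z)[:2],1).tolist() for z in(148,153,168)])
a=c["avg"][220:268,310:358,::-1];b=s["avg"][183:215,296:336,::-1]
def f(a,lo,hi):return cv2.resize(np.clip((a-lo)*255/(hi-lo),0,255).astype('u1'),(400,int(400*a.shape[0]/a.shape[1])//1,),interpolation=2)
A=f(a,38,62);B=f(b,5,70);B=cv2.copyMakeBorder(B,0,400-B.shape[0],0,0,0)
cv2.imwrite("pics/bar2.png",np.hstack([A,B]))
```

```text
top 60 [282.39 210.82] 15.91 16.55 [[548.3, -98.7], [546.7, -98.7]]
top 60 [282.35 211.77] 20.6 21.05 [[546.1, -98.6], [544.6, -98.6]]
top 70 [282.33 210.43] 7.95 8.25 [[549.2, -98.5], [547.6, -98.5]]
top 70 [282.38 210.86] 15.09 15.28 [[548.2, -98.6], [546.7, -98.7]]
top 70 [282.25 211.71] 21.39 21.81 [[546.2, -98.4], [544.7, -98.4]]
top 80 [282.35 210.72] 9.16 9.91 [[548.5, -98.6], [547.0, -98.6]]
top 80 [282.41 210.6 ] 13.72 14.03 [[548.8, -98.7], [547.3, -98.7]]
top 80 [282.28 211.6 ] 22.4 22.52 [[546.5, -98.4], [544.9, -98.5]]
top 80 [282.35 211.84] 26.24 26.65 [[545.9, -98.6], [544.4, -98.6]]
top 80 [282.4  213.51] 32.57 33.13 [[542.0, -98.8], [540.5, -98.8]]
```

View pics/bar2.png

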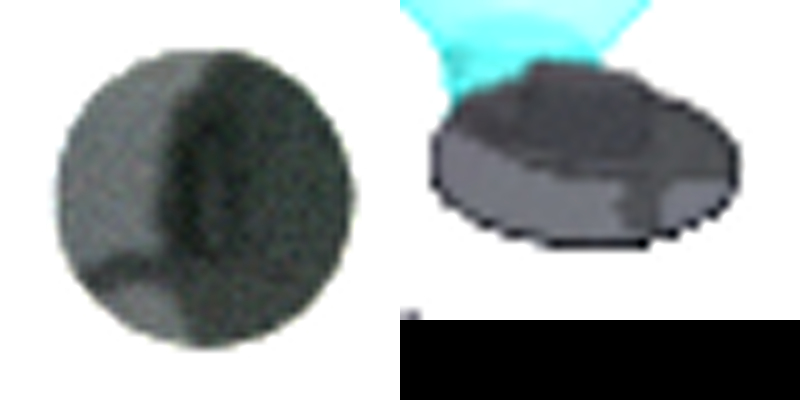

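Run:
```python
from h import *
a=0;K=30
for _ in range(K):
    c=optics.camera("top");a=a+c["pixels"][220:268,310:358,::-1].astype(float)
a/=K;np.save("lid.npy",a)
g=cv2.GaussianBlur(a.mean(2),(0,0),.5);print(np.percentile(g,[2,5,10,20,30]))
f=lambda g,lo,hi:cv2.resize(np.clip((g-lo)*255/(hi-lo),0,255).astype('u1'),(400,400),interpolation=0)
cv2.imwrite("pics/bar3.png",np.hstack([f(g,40,50),f(cv2.GaussianBlur(g,(0,0),.7),41,48)]))
```

```text
[41.64919881 42.29555775 43.10843078 43.75582506 47.57529582]
```

View pics/bar3.png

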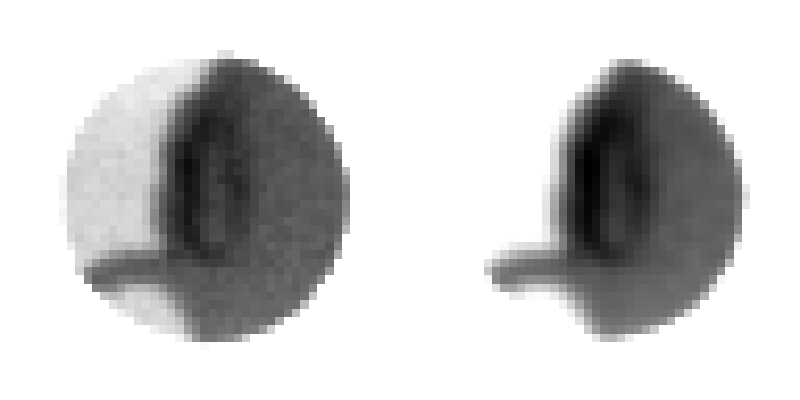

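Run:
```python
from h import *
for z in(124,260):
  for d in range(-180,181,30):
    q=robot.solve_ik([546.5,-98.5,z],quat(down(np.radians(d))));print(z,d,None if q is None else np.round(q,2))
for d in(90,-90): 
  for p in((478.7,-226.8,80),(546.5,-98.5,300)):
    q=robot.solve_ik(p,quat(down(np.radians(d))));print(d,None if q is None else np.round(q,2))
```

```text
124 -180 None
124 -150 None
124 -120 None
124 -90 None
124 -60 None
124 -30 None
124 0 None
124 30 None
124 60 None
124 90 None
124 120 None
124 150 None
124 180 None
260 -180 None
260 -150 None
260 -120 None
260 -90 None
260 -60 None
260 -30 None
260 0 None
260 30 None
260 60 None
260 90 None
260 120 None
260 150 None
260 180 None
90 None
90 [ 0.98  1.97 -1.1   1.55 -1.13  2.   -0.8 ]
-90 None
-90 [ 0.98  1.97 -1.1   1.55 -1.13  2.    2.34]
```

```bash
sed -i 's/x=np.array(\[np.sin(yaw),-np.cos(yaw),0\])/x=np.array([-np.sin(yaw),np.cos(yaw),0])/' h.py
python3 - <<'E'
from h import *
print(down(0.).as_matrix()[:,2])
for z in(124,260):
  for d in range(-180,181,30):
    q=robot.solve_ik([546.5,-98.5,z],quat(down(np.radians(d))));print(z,d,None if q is None else np.round(q,2))
for d in(90,-90): 
  for p in((478.7,-226.8,80),(546.5,-98.5,300)):
    q=robot.solve_ik(p,quat(down(np.radians(d))));print(d,None if q is None else np.round(q,2))
E
```

```text
[ 0.  0. -1.]
124 -180 [-0.49  0.56  0.81  1.91 -0.52  0.89 -2.56]
124 -150 [-0.4   0.52  0.68  1.91 -0.42  0.86 -2.12]
124 -120 [ 0.5   0.47 -0.47  1.88  0.28  0.85 -2.2 ]
124 -90 [ 0.6   0.5  -0.59  1.88  0.36  0.87 -1.74]
124 -60 [ 0.7   0.54 -0.73  1.87  0.46  0.9  -1.3 ]
124 -30 [ 0.75  0.57 -0.81  1.87  0.51  0.92 -0.82]
124 0 [ 0.81  0.6  -0.89  1.87  0.57  0.95 -0.35]
124 30 [ 0.86  0.64 -0.97  1.87  0.63  0.98  0.13]
124 60 [ 0.86  0.64 -0.97  1.87  0.64  0.98  0.65]
124 90 [ 0.87  0.65 -0.99  1.87  0.65  0.99  1.16]
124 120 [ 1.03  0.87 -1.3   1.87  0.93  1.18  1.48]
124 150 [ 1.03  0.87 -1.3   1.87  0.93  1.18  2.01]
124 180 [-0.49  0.56  0.81  1.91 -0.52  0.89 -2.56]
260 -180 [-0.74  0.49  1.17  1.8  -0.49  1.18 -2.56]
260 -150 [-0.59  0.38  0.91  1.79 -0.33  1.13 -2.19]
260 -120 [ 0.62  0.33 -0.6   1.76  0.2   1.12 -2.14]
260 -90 [ 0.7   0.35 -0.71  1.75  0.25  1.13 -1.66]
260 -60 [ 0.79  0.38 -0.83  1.75  0.31  1.15 -1.18]
260 -30 [ 0.84  0.4  -0.9   1.75  0.34  1.16 -0.69]
260 0 [ 0.89  0.43 -0.98  1.75  0.38  1.17 -0.2 ]
260 30 [ 0.93  0.46 -1.05  1.75  0.43  1.19  0.29]
260 60 [ 0.93  0.46 -1.05  1.75  0.43  1.19  0.81]
260 90 [ 0.98  0.5  -1.13  1.75  0.48  1.21  1.29]
260 120 [ 1.06  0.6  -1.3   1.74  0.61  1.27  1.71]
260 150 [ 1.06  0.6  -1.3   1.74  0.61  1.27  2.24]
260 180 [-0.74  0.49  1.17  1.8  -0.49  1.18 -2.56]
90 [ 1.12  0.67 -0.94  1.96  0.7   0.88  1.37]
90 [ 1.02  0.48 -1.19  1.7   0.46  1.29  1.31]
-90 [ 0.77  0.51 -0.46  1.97  0.33  0.74 -1.46]
-90 [ 0.73  0.32 -0.74  1.7   0.23  1.21 -1.64]
```

Run:
```python
from h import *
q=quat(down(np.radians(90)))
robot.goto([546.5,-98.5,240],q)
s=robot.observe();print(s["t"],np.round(s["q"],2),s["position"])
robot.servo_line([546.5,-98.5,125],rate=120)
s=robot.observe();print(s["t"],np.round(s["q"],2),np.round(s["position"],1),np.round(s["contact_force"],1),np.round(s["torque"],2))
robot.grip(56,25)
s=robot.observe();print(s["t"],s["gripper_width"],s["gripper_force"],np.round(s["position"],1),np.round(s["contact_force"],1),np.round(s["torque"],2))
c=optics.camera("side");cv2.imwrite("pics/g1.png",cv2.resize(c["pixels"][130:260,200:380,::-1],(720,520),interpolation=3))
```

```text
4.925 [ 0.96  0.51 -1.1   1.77  0.5   1.17  1.28] [546.42528901 -99.82726749 239.81376744]
6.0333 [ 0.87  0.65 -0.98  1.87  0.65  0.99  1.17] [547.2 -98.4 125.8] [ 0.4  0.7 -0.6] [-0.05 -0.02 -0.  ]
6.3833 61.144498791354586 26.889830231666565 [547.2 -97.4 126.2] [-1.6  2.7  6.2] [ 0.59  0.29 -0.09]
```

View pics/g1.png

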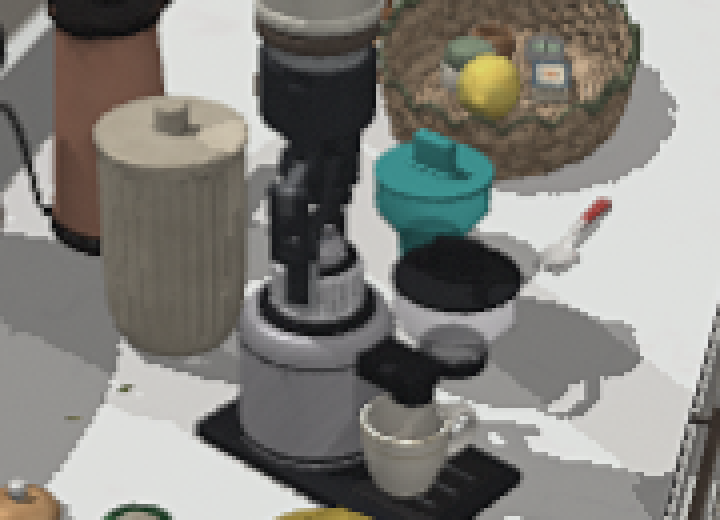

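```bash
cat >> h.py <<'E'
def yaw():
    w,x,y,z=robot.observe()["eef_rot"];m=Ro.from_quat([x,y,z,w]).as_matrix();return np.degrees(np.arctan2(m[1,1],m[0,1]))
E
python3 - <<'E'
from h import *
robot.grip(56,50)
s=robot.observe();q=np.array(s["q"]);t0=s["t"];tz0=s["torque"][2];y0=yaw()
print(s["gripper_width"],s["gripper_force"],tz0,y0,np.round(s["contact_force"],1))
log=[];turn=0
def step(d):
    global turn;turn+=d;p=q.copy();p[6]+=np.radians(turn);robot.move_j(p)
    s=robot.observe();log.append((round(turn,1),round(yaw()-y0,1),round(s["torque"][2],2),round(s["t"]-t0,2)));return s["torque"][2]
step(-15);step(-15)
while turn>-172:
    if step(-2)-tz0>0.36 or log[-1][3]>16: break
robot.pause(.3);s=robot.observe();print(s["torque"],s["gripper_force"],s["contact_force"],s["t"],yaw()-y0)
print(log)
np.save("q0.npy",np.r_[q,turn,y0])
E
```

```text
60.38484016871586 52.20595836639404 -0.019450410255787753 90.04277204847733 [-2.7  3.   8.3]
[-0.92905605  1.34160198  0.44668755] 56.202828884124756 [-6.68657901 -3.99157466  8.00568147] 16.1667 -97.87713134402776
[(-15, np.float64(-14.8), np.float64(-0.05), 0.36), (-30, np.float64(-29.7), np.float64(0.0), 0.72), (-32, np.float64(-31.8), np.float64(0.07), 0.97), (-34, np.float64(-33.9), np.float64(0.02), 1.22), (-36, np.float64(-35.9), np.float64(0.08), 1.47), (-38, np.float64(-38.0), np.float64(-0.09), 1.72), (-40, np.float64(-40.0), np.float64(-0.06), 1.97), (-42, np.float64(-42.0), np.float64(-0.07), 2.22), (-44, np.float64(-44.0), np.float64(-0.1), 2.47), (-46, np.float64(-46.0), np.float64(-0.02), 2.72), (-48, np.float64(-47.9), np.float64(0.07), 2.97), (-50, np.float64(-49.9), np.float64(0.05), 3.22), (-52, np.float64(-52.0), np.float64(0.02), 3.47), (-54, np.float64(-54.0), np.float64(-0.0), 3.72), (-56, np.float64(-56.0), np.float64(-0.11), 3.97), (-58, np.float64(-58.0), np.float64(-0.11), 4.22), (-60, np.float64(-60.0), np.float64(-0.03), 4.47), (-62, np.float64(-62.0), np
[... 227 characters left out ...]
2, np.float64(-72.0), np.float64(-0.14), 5.97), (-74, np.float64(-74.0), np.float64(-0.11), 6.22), (-76, np.float64(-76.0), np.float64(-0.07), 6.47), (-78, np.float64(-77.9), np.float64(0.11), 6.72), (-80, np.float64(-80.0), np.float64(0.08), 6.97), (-82, np.float64(-82.0), np.float64(0.08), 7.22), (-84, np.float64(-84.0), np.float64(-0.13), 7.47), (-86, np.float64(-86.0), np.float64(-0.1), 7.72), (-88, np.float64(-88.0), np.float64(-0.07), 7.97), (-90, np.float64(-90.0), np.float64(0.01), 8.22), (-92, np.float64(-92.0), np.float64(0.01), 8.47), (-94, np.float64(-93.9), np.float64(0.18), 8.72), (-96, np.float64(-95.9), np.float64(0.31), 8.97), (-98, np.float64(-97.9), np.float64(0.4), 9.22)]
```

Run:
```python
from h import *
robot.grip(72);robot.pause(.2)
p=np.array(np.load("q0.npy"));q=p[:7].copy();q[6]+=np.radians(-96);robot.move_j(q)
robot.grip(56,50);robot.pause(.1)
s=robot.observe();y0=yaw();t0=s["t"];print(t0,s["gripper_width"],np.round(s["torque"],2),np.round(s["contact_force"],1),y0)
log=[]
for k in range(1,26):
    r=q.copy();r[6]+=np.radians(3*k);robot.move_j(r);s=robot.observe();log.append((3*k,round(float(yaw()-y0),1),round(float(s["torque"][2]),2)))
robot.pause(.4)
s=robot.observe();print(s["t"],np.round(s["torque"],2),np.round(s["position"],1),np.round(s["contact_force"],1));print(log)
```

```text
17.25 60.481651047349686 [-0.    0.95 -0.04] [-5.  -0.   7.6] -5.987941358614867
23.9 [ 0.24  1.07 -0.01] [546.1 -97.2 126.8] [-5.3 -0.2  8.7]
[(3, 3.0, -0.1), (6, 6.0, -0.02), (9, 9.0, 0.06), (12, 12.0, 0.14), (15, 15.0, -0.0), (18, 18.0, -0.07), (21, 21.0, -0.01), (24, 24.0, 0.1), (27, 27.0, 0.11), (30, 30.0, -0.06), (33, 33.0, -0.08), (36, 36.0, -0.05), (39, 39.0, 0.06), (42, 42.0, 0.14), (45, 45.0, -0.02), (48, 48.0, -0.11), (51, 51.0, -0.04), (54, 54.0, 0.06), (57, 57.0, 0.12), (60, 60.0, -0.02), (63, 63.0, -0.08), (66, 66.0, 0.0), (69, 69.0, 0.02), (72, 72.0, 0.15), (75, 75.0, -0.05)]
```

Run:
```python
from h import *
robot.grip(80);robot.servo_line([546.2,-97.3,240],rate=150)
robot.grip(45)
q=quat(down(np.pi/2))
robot.goto([478.5,-226.8,160],q)
s=robot.observe();print(s["t"],np.round(s["position"],1),np.round(s["contact_force"],1))
robot.servo_line([478.5,-226.8,82],rate=100)
s=robot.observe();print(s["t"],np.round(s["position"],1),np.round(s["contact_force"],1))
robot.grip(5,30);robot.pause(.1)
s=robot.observe();print(s["t"],s["gripper_width"],s["gripper_force"],np.round(s["position"],1),np.round(s["contact_force"],1),np.round(s["torque"],2))
c=optics.camera("side");a=c["pixels"][130:260,200:380,::-1];cv2.imwrite("pics/g2.png",cv2.resize(a,(720,520),interpolation=3))
```

```text
26.2833 [ 479.3 -226.   160.6] [ 0.6 -0.3 -0.6]
27.2167 [ 479.  -226.8   82.4] [ 0.3 -0.4 -0.2]
27.6917 12.780866016150489 35.583518743515015 [ 479.  -226.9   82.5] [ 0.2 -0.1  2. ] [ 0.02 -0.06  0.03]
```

View pics/g2.png

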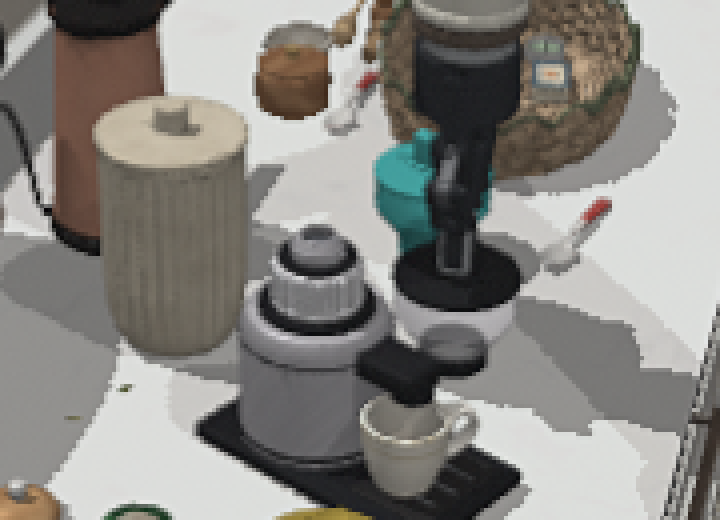

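Run:
```python
from h import *
robot.grip(5,70)
s=robot.observe();g=np.array(s["position"]);f0=s["contact_force"]
robot.servo_line([478.5,-226.8,285],rate=150)
s=robot.observe();print(s["t"],s["gripper_width"],np.round(s["position"],1),np.round(s["contact_force"],1),np.round(s["torque"],2))
X,Y=546.3,-97.3
robot.servo_line([X,Y,285],rate=120);robot.pause(.3)
s=robot.observe();p=np.array(s["position"]);print(s["t"],np.round(p,1),np.round(s["contact_force"],1),np.round(s["torque"],2))
X-=p[0]-546.3;Y-=p[1]+97.3
for n in("side","top"):
    c=optics.camera(n);a=c["pixels"];a=a[120:250,200:380] if n=="side" else a[150:280,190:370];cv2.imwrite(f"pics/h{n}.png",cv2.resize(a[:,:,::-1],(360,260),interpolation=3))
cv2.imwrite("pics/h.png",np.hstack([cv2.imread("pics/hside.png"),cv2.imread("pics/htop.png")]))
print(X,Y,g)
```

```text
29.4583 12.893013753438247 [ 477.9 -226.7  284.1] [-0.2 -0.5 -2.5] [ 0.02  0.02 -0.07]
31.125 [546.2 -97.8 285. ] [-0.5  0.3 -2. ] [-0.02 -0.07 -0.04]
546.4202869405575 -96.81837390993667 [ 479.01057392 -226.84794558   82.5487384 ]
```

View pics/h.png

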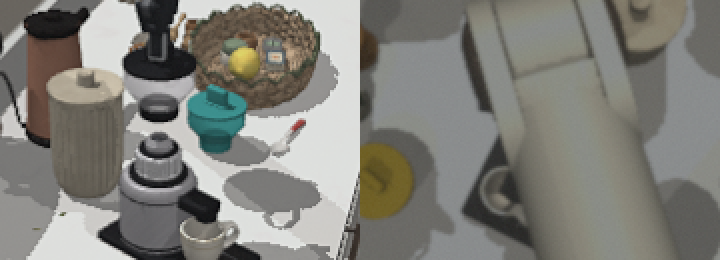

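Run:
```python
from h import *
X,Y=546.4,-96.9
robot.servo_line([X,Y,258],rate=80)
log=[];z=258
b=robot.observe()["contact_force"][2]
while z>231:
    z-=1.5;robot.servo_line([X,Y,z],rate=30);s=robot.observe();f=np.array(s["contact_force"]);log.append((z,np.round(s["position"],1).tolist(),np.round(f,1).tolist()))
    if f[2]-b>6 or np.hypot(f[0],f[1])>8: break
print(s["t"],b,log[-5:])
c=optics.camera("side");cv2.imwrite("pics/i.png",cv2.resize(c["pixels"][120:250,200:380,::-1],(720,520),interpolation=3))
```

```text
35.7167 -2.3816883304698506 [(240.0, [546.3, -96.9, 239.9], [0.7, -0.5, -1.6]), (238.5, [546.3, -97.0, 238.4], [0.7, -0.2, -2.9]), (237.0, [546.3, -96.9, 236.9], [0.2, 0.9, -2.5]), (235.5, [546.6, -96.8, 235.7], [0.6, -0.9, -0.7]), (234.0, [546.9, -96.7, 235.5], [-4.1, -0.3, 8.9])]
```

View pics/i.png

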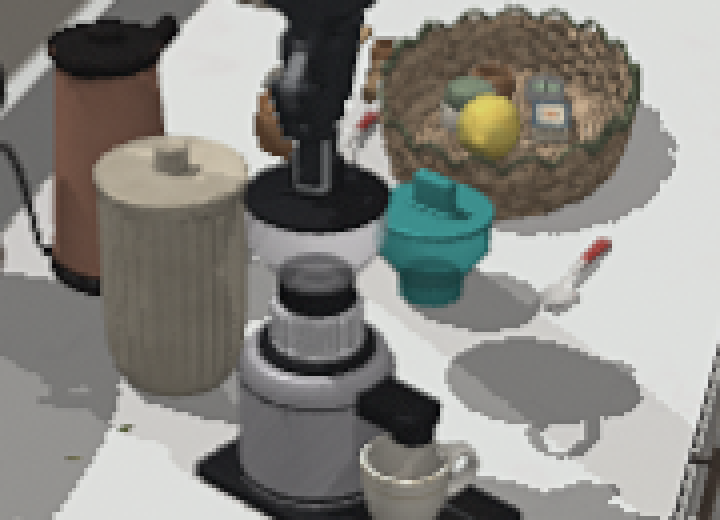

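Run:
```python
from h import *
robot.servo_line([546.4,-96.9,235.3],rate=20)
robot.grip(40);robot.servo_line([546.4,-96.9,320],rate=100)
robot.goto([420,-400,320],quat(down(np.pi/2)));robot.pause(.3)
c=optics.camera("top");g=cv2.cvtColor(c["pixels"],cv2.COLOR_RGB2GRAY)
u=c["R"]@np.array([546.3,-97.3,227])+c["t"];u=c["K"]@(u/u[2]);print(u[:2])
ct,st=blob(g<75,(int(u[0])+6,int(u[1])+6));(e,f),d,_=cv2.fitEllipse(cv2.convexHull(ct));print(st,e,f,d,onz(c,(e,f),227))
s=optics.camera("side");G=lambda a:cv2.resize(a[:,:,::-1],(400,400),interpolation=3)
cv2.imwrite("pics/end.png",np.hstack([G(c["pixels"][160:260,220:320]),G(s["pixels"][155:265,225:335])]));print(robot.observe()["t"])
```

```text
[281.72263925 208.17649723]
[ 241  187   71   88 2977] 275.1861877441406 231.39695739746094 (57.96940231323242, 99.38420867919922) [495.34113448 -84.11076271 227.        ]
39.0333
```

View pics/end.png

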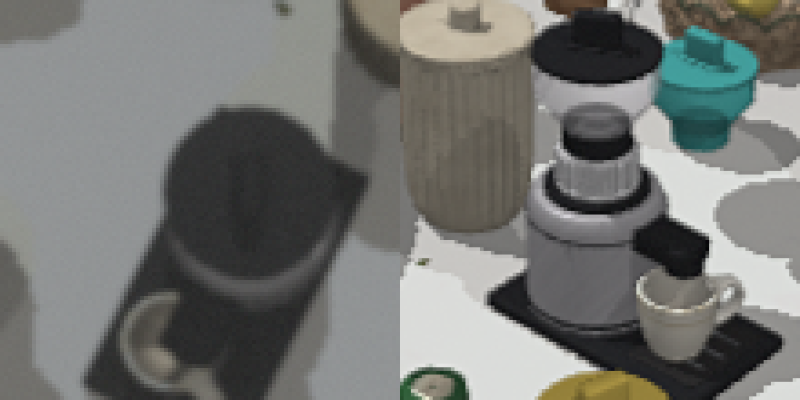

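The lid is centred at about (282, 208) in the top view, and (281.7, 208.2) was expected. In the side view the hopper is upright, with its neck down on the flange.

```bash
python3 -c "
from rig import robot
print(robot.finish_job())"
```

```text
the job is handed in; nothing more can be done
None
```

The job is handed in at about 39 s, with no verdict returned: the ring was turned to its stop (about 0.45 N m) and backed off five clicks, and the hopper stands upright and fully down on the throat; I viewed 12 pictures, two over your limit of 10, and did not describe most of them as you asked or write out the look-alike list before the first reach.

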